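# Line up capacitors by height for testing

## Task

Line up the four salvaged capacitors on the pads of the white strip in order of height, ready for testing: the shortest on the pad next to the red block, then each taller one in turn, the tallest next to the grey block. Stand each one upright, leads up, centred on its pad, and leave them all released.

Things in the scene. Friction and masses are not known exactly. Their poses are not given: they have to be found in the camera images.
- cap_black: black can capacitor, a smooth round cylinder 35 mm in diameter and 28 mm high (plus two thin steel leads that stick up 6 mm from its top), standing upright on the table, 25 to 75 g. Origin: centre of its underside; z points up to the leads. It has a white stripe down one side; its yaw does not matter.
- cap_blue: blue can capacitor, a smooth round cylinder 25 mm in diameter and 39 mm high (plus two thin steel leads that stick up 6 mm from its top), standing upright on the table, 25 to 75 g. Origin: centre of its underside; z points up to the leads. It has a white stripe down one side; its yaw does not matter.
- cap_green: green can capacitor, a smooth round cylinder 30 mm in diameter and 50 mm high (plus two thin steel leads that stick up 6 mm from its top), standing upright on the table, 25 to 75 g. Origin: centre of its underside; z points up to the leads. It has a white stripe down one side; its yaw does not matter.
- cap_orange: orange can capacitor, a smooth round cylinder 25 mm in diameter and 61 mm high (plus two thin steel leads that stick up 6 mm from its top), standing upright on the table, 25 to 75 g. Origin: centre of its underside; z points up to the leads. It has a white stripe down one side; its yaw does not matter.
- pad_a: one of four identical black round pads, 56 mm across, with a yellow ring and centre dot, in a straight row 72 mm apart on a fixed white strip 344 x 66 x 5 mm. The letters stand along the row in no particular order. Origin: centre of its underside, 5 mm above the table; its upper face 7 mm above the table. Its x axis points across the row, y along it.
- pad_b: one of four identical black round pads, 56 mm across, with a yellow ring and centre dot, in a straight row 72 mm apart on a fixed white strip 344 x 66 x 5 mm. The letters stand along the row in no particular order. Origin: centre of its underside, 5 mm above the table; its upper face 7 mm above the table. Its x axis points across the row, y along it.
- pad_c: one of four identical black round pads, 56 mm across, with a yellow ring and centre dot, in a straight row 72 mm apart on a fixed white strip 344 x 66 x 5 mm. The letters stand along the row in no particular order. Origin: centre of its underside, 5 mm above the table; its upper face 7 mm above the table. Its x axis points across the row, y along it.
- pad_d: one of four identical black round pads, 56 mm across, with a yellow ring and centre dot, in a straight row 72 mm apart on a fixed white strip 344 x 66 x 5 mm. The letters stand along the row in no particular order. Origin: centre of its underside, 5 mm above the table; its upper face 7 mm above the table. Its x axis points across the row, y along it.
- start_block: red block, 50 mm across the strip x 18 mm along it x 12 mm high, fixed on the white strip at one end of the row, its centre 48 mm from that of the nearest pad. It marks the start of the row, at either end (a grey block of the same size marks the other). Origin: centre of its underside, 5 mm above the table.
There are look-alikes about, which are no part of the job. Several things have the shape of the cap_blue; the one meant has the colours described above. What is shaped like the cap_green but purple is not meant.

How it is judged:
At the end, for the whole second after the job is handed in: Each capacitor's axis is within 12 mm of the centre of its own pad: counted from the red block black (28 mm), blue (39 mm), green (50 mm), orange (61 mm). All stand leads up (within 0.12 rad of upright) on the pads, at rest and free of the gripper ((horizontal distance between cap_black and pad_a below 0.012 m or horizontal distance between cap_black and pad_b below 0.012 m or horizontal distance between cap_black and pad_c below 0.012 m or horizontal distance between cap_black and pad_d below 0.012 m) and horizontal distance between cap_black and start_block between 0.018 and 0.078 m and angle between each of cap_black, cap_blue, cap_green, cap_orange's own z axis and vertical below 0.12 rad and height (world z) of cap_black between 0.003 and 0.012 m and linear speed of each of cap_black, cap_blue, cap_green, cap_orange below 0.02 m/s and angular speed of each of cap_black, cap_blue, cap_green, cap_orange below 0.2 rad/s and (horizontal distance between cap_blue and pad_a below 0.012 m or horizontal distance between cap_blue and pad_b below 0.012 m or horizontal distance between cap_blue and pad_c below 0.012 m or horizontal distance between cap_blue and pad_d below 0.012 m) and horizontal distance between cap_blue and start_block between 0.09 and 0.15 m and height (world z) of cap_blue between 0.003 and 0.012 m and (horizontal distance between cap_green and pad_a below 0.012 m or horizontal distance between cap_green and pad_b below 0.012 m or horizontal distance between cap_green and pad_c below 0.012 m or horizontal distance between cap_green and pad_d below 0.012 m) and horizontal distance between cap_green and start_block between 0.162 and 0.222 m and height (world z) of cap_green between 0.003 and 0.012 m and (horizontal distance between cap_orange and pad_a below 0.012 m or horizontal distance between cap_orange and pad_b below 0.012 m or horizontal distance between cap_orange and pad_c below 0.012 m or horizontal distance between cap_orange and pad_d below 0.012 m) and horizontal distance between cap_orange and start_block between 0.234 and 0.294 m and height (world z) of cap_orange between 0.003 and 0.012 m); the robot touches nothing.
It also fails if it takes over 104 s, if anything falls off the work surface, if the arm or the gripper's body presses on something with over 40 N, if the wrist force passes 120 N, or if a joint passes its speed limit or range.

## Robot

A 6-joint arm with a two-finger parallel gripper is mounted at the origin on the work surface. World frame = base frame: x ahead of the robot, y to its left, z up, the work surface at z = 0. Lengths are in m, angles in rad, forces in N, time in s.
With the tool pointing down it reaches from about 0.35 to 1 m from the base axis. Payload 7.1 kg.
Tool frame: the origin (TCP) lies between the finger pads; the fingertips stand 22 mm ahead of it and the grasp point (between the pads) lies 3 mm ahead of it; z points along the fingers, y is the line along which they close (so a half turn about z gives the same grasp; the last joint's range is limited). The gripper opens to 85 mm and grips with 20 to 120 N. Pads are 22 mm wide; open, the fingers measure 114 mm over their backs; the gripper's body (76 mm by 85 mm) begins 54 mm behind the grasp point. The pads swing forward as they close: fully open they stand 13 mm farther back than shut.
Start: joints at [-1.353, 0.423, 1.63, -0, 1.089, -0.019], TCP at [0.147, -0.608, 0.253] pointing down, gripper open.
Joint ranges: [-3, 3], [-0.9, 2.11], [0.09, 2.58], [-1.31, 4.45], [0.11, 2.69], [-2.54, 2.54]. Speed limits (rad/s): [2.39, 2.39, 3.01, 3.14, 3.14, 3.14].

## Interface

Orientations are given as a rotation vector (axis times angle).
In Python, from rig import manip gives the robot as it stands. The module is installed in compiled form; this text tells all that it offers. Calls block until the motion is done:
- manip.move_to(position, orientation): joint-space move of the TCP to a pose.
- manip.servo_line(position, orientation=None, rate=0.15): straight line of the TCP; orientation=None keeps the orientation; rate is the mean speed in m/s.
- manip.set_joints(angles): joint-space move.
- manip.command_gripper(opening, f_grip=None): finger opening in m; f_grip is the grip in N (None keeps the last); returns when the fingers have stopped.
- manip.hold(seconds).
- manip.solve_ik(position, orientation): joint angles nearest the present ones, or None.
- manip.camera(name): name is "scene" or "side" or "wrist"; returns a dict with "image" (400x640x3 uint8, red, green, blue), "fx", "fy", "cx", "cy" (pixels), "cam_to_world" (4x4, takes a point from camera to world coordinates); the wrist camera has in their place "mount" (4x4, takes a point from camera to tool coordinates, whose origin is the TCP and whose axes are the flange's). Camera axes: x right, y down, z forward; pixel columns grow to the right and rows downward; lengths in m; the calibration is good to about 2 mm. A picture is of the moment at which its call begins: read the wrist's pose just before it. There is no depth.
A pose or a line that the arm cannot do raises manip.IKError and nothing moves.
- manip.sign_off(): hands the job in; it is judged then, once.
Readings, each from a call of its own:
- manip.get_time(): time.
- manip.get_joint_positions(): joint angles.
- manip.get_joint_vel(): joint speeds.
- manip.get_tau(): joint torques, N m.
- manip.get_position(): TCP position.
- manip.get_ee_rot(): TCP orientation.
- manip.get_contact_force(): force on the tool from outside, world axes, zero at the start.
- manip.get_torque(): the same for the moment, N m.
- manip.get_width(): finger opening in m.
- manip.get_grip_force(): force on a finger pad.
Only numpy, scipy, OpenCV 4.12 (cv2) and the standard library are available. Lean on these libraries where they do the work, as an engineer would, in place of code of your own. Each camera call takes 0.05 s, during which the arm holds its last target. There are 200 camera calls.

## Working session

There is one attempt and no reset: what is moved stays moved. The work goes in short steps, each a Python script; the robot and the scene stay as the last script left them, time stands still between calls to the robot, and variables do not carry over. Pictures are saved under pics/ and viewed, at most 14 in all, crops included, and the job is handed in when it is done.

```bash
mkdir -p pics
python3 - <<'E'
from rig import manip
import cv2,numpy as np,json
for n in("scene","side","wrist"):
    c=manip.camera(n); cv2.imwrite(f"pics/{n}0.png",c["image"][:,:,::-1])
    print(n,{k:np.round(v,4).tolist() for k,v in c.items() if k!="image"})
print(manip.get_ee_rot(),manip.get_time())
E
```

```text
scene {'fx': 395.0261, 'fy': 395.0261, 'cx': 323.748, 'cy': 195.8374, 'cam_to_world': [[0.232, 0.5448, -0.8058, 1.108], [0.9726, -0.1418, 0.1841, -0.101], [-0.0139, -0.8265, -0.5628, 0.4202], [0.0, 0.0, 0.0, 1.0]]}
side {'fx': 364.8287, 'fy': 364.8287, 'cx': 318.3282, 'cy': 204.2728, 'cam_to_world': [[-0.8907, -0.3345, 0.3077, 0.3391], [-0.4545, 0.6472, -0.612, 0.4341], [0.0056, -0.685, -0.7285, 0.5216], [0.0, 0.0, 0.0, 1.0]]}
wrist {'fx': 307.0163, 'fy': 307.0163, 'cx': 315.9501, 'cy': 200.8111, 'mount': [[-0.0001, -0.9496, -0.3136, 0.08], [1.0, 0.0002, -0.0007, 0.0], [0.0008, -0.3136, 0.9496, -0.1205], [0.0, 0.0, 0.0, 1.0]]}
[-3.11842721e+00 -3.70983520e-01  1.91419607e-04] 0.15
```

View pics/scene0.png

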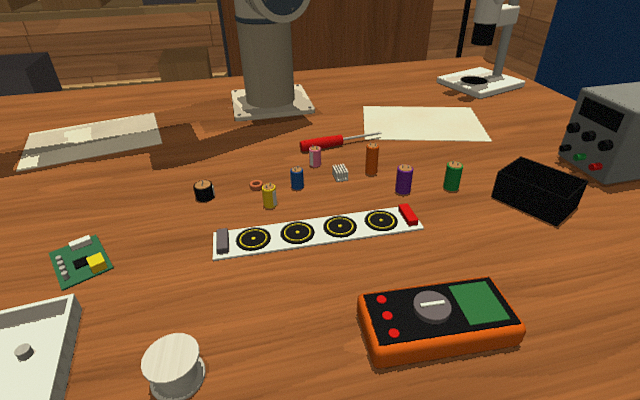

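View pics/side0.png

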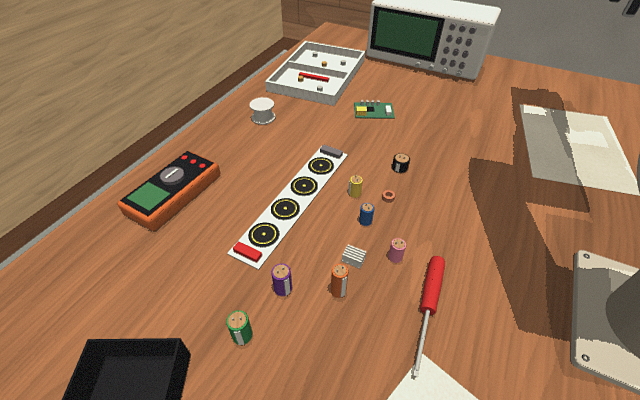

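The scene view shows black (203,190), blue (297,178), green (453,177) and orange (372,160). The strip's red end is at (408,214) and its grey end at (222,240). Blue-shaped candidates are blue (297,178), yellow (269,196) and pink (315,156), and only the first is blue. Green-shaped are green (453,177) and purple (404,180), and the green one is meant. I'll enlarge both views to confirm this and read the pixels.

Run:
```python
import cv2
a=cv2.imread("pics/scene0.png")[135:265,185:475]
cv2.imwrite("pics/sc.png",cv2.resize(a,None,fx=2.75,fy=2.75,interpolation=2)[:, :800])
b=cv2.imread("pics/side0.png")[140:350,215:420]
cv2.imwrite("pics/si.png",cv2.resize(b,None,fx=2.8,fy=2.8,interpolation=2))
```

```text
(no output)
```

View pics/sc.png

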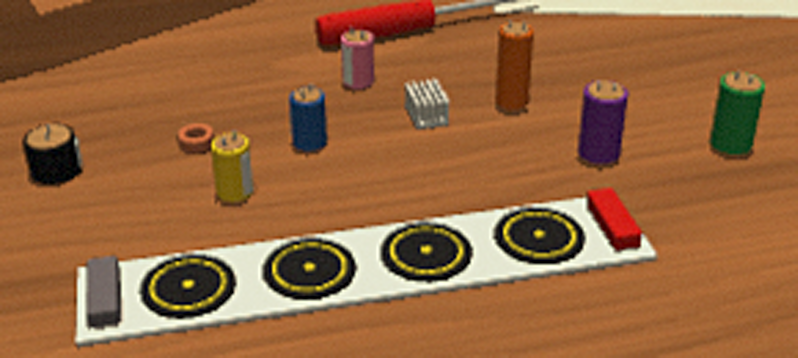

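View pics/si.png

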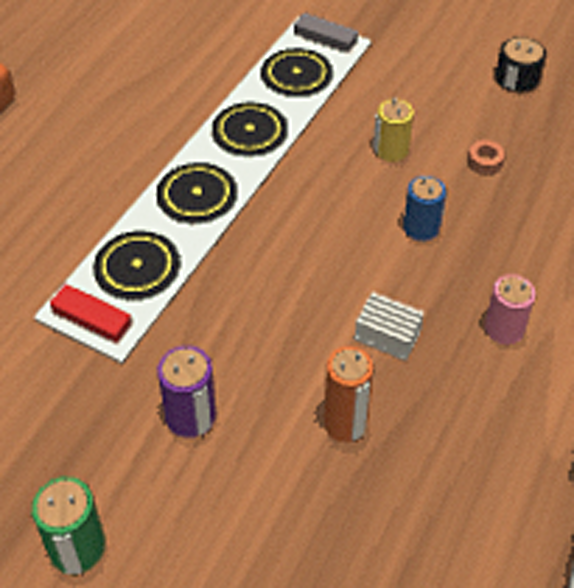

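The crops confirm the colours. Can tops in crop pixels, scene then side:

| Can | Scene | Side |
|---|---|---|
| black | (50,139) | (523,50) |
| blue | (308,93) | (426,189) |
| green | (741,81) | (64,504) |
| orange | (516,31) | (350,366) |

The pad dots, starting from the red block, are at scene (539,234), (426,250), (309,267), (188,284). In the side view they are at (137,263), (197,191), (250,128), (297,71). Next I triangulate.

```bash
cat > h.py <<'E'
import numpy as np
def ray(c,T,uv):
    d=T[:3,:3]@np.array([(uv[0]-c["cx"])/c["fx"],(uv[1]-c["cy"])/c["fy"],1.]); return T[:3,3],d/np.linalg.norm(d)
def tri(rays):
    A=np.zeros((3,3));b=np.zeros(3)
    for o,d in rays:
        P=np.eye(3)-np.outer(d,d);A+=P;b+=P@o
    X=np.linalg.solve(A,b)
    return X,max(np.linalg.norm((np.eye(3)-np.outer(d,d))@(X-o)) for o,d in rays)
E
python3 - <<'E'
from rig import manip; from h import *
S=manip.camera("scene");D=manip.camera("side")
pts=dict(black=((50,139),(523,50)),blue=((308,93),(426,189)),green=((741,81),(64,504)),orange=((516,31),(350,366)),
p1=((539,234),(137,263)),p2=((426,250),(197,191)),p3=((309,267),(250,128)),p4=((188,284),(297,71)),purple=((606,92),(187,368)),yellow=((232,143),(396,109)),pink=((358,38),(515,291)),sink=((425,88),(395,310)))
for k,(a,b) in pts.items():
    a=np.array(a)/2.75+(185,135);b=np.array(b)/2.8+(215,140)
    X,e=tri([ray(S,S["cam_to_world"],a-.3),ray(D,D["cam_to_world"],b-.3)]);print(k,X.round(4),round(e,4))
E
```

```text
black [ 0.4533 -0.1821  0.0271] 0.0009
blue [ 0.4615 -0.0048  0.0401] 0.0006
green [0.5376 0.2809 0.0502] 0.0006
orange [0.4447 0.1512 0.0594] 0.0001
p1 [0.611  0.1113 0.0068] 0.0001
p2 [0.6089 0.0394 0.0068] 0.0
p3 [ 0.6066 -0.0324  0.0064] 0.0001
p4 [ 0.6047 -0.1043  0.0067] 0.0
purple [0.5254 0.187  0.0489] 0.0005
yellow [ 0.5088 -0.0645  0.0394] 0.0009
pink [0.3848 0.0467 0.0379] 0.0003
sink [0.4459 0.0823 0.0234] 0.0009
```

Heights match the text and residuals are under 1 mm. I'll start with black: the fingers close across the row (tool y along world x), with a limited opening.

```bash
cat >> h.py <<'E'
from rig import manip
from scipy.spatial.transform import Rotation as R
DOWN=R.from_matrix(np.array([[0,1,0],[1,0,0],[0,0,-1.]])).as_rotvec()
def pick_place(c,p,dia,ztcp):
    manip.command_gripper(dia+.034,30)
    manip.move_to([*c,.15],DOWN); manip.servo_line([*c,ztcp],rate=.12)
    manip.command_gripper(0,30); print("grip",manip.get_width(),manip.get_grip_force(),manip.get_contact_force())
    manip.servo_line([*c,.15],rate=.15); print("lifted",manip.get_width())
    manip.move_to([*p,.15],DOWN); manip.servo_line([*p,ztcp+.008],rate=.1)
    print("down",manip.get_width(),manip.get_contact_force())
    manip.command_gripper(dia+.03); manip.servo_line([*p,.15],rate=.15)
    print("t",manip.get_time())
E
python3 - <<'E'
from h import *
pick_place((.4533,-.1821),(.611,.1113),.035,.025)
c=manip.camera("side");import cv2;cv2.imwrite("pics/side1.png",cv2.resize(c["image"][120:330,200:440,::-1],None,fx=2.5,fy=2.5))
E
```

```text
grip 0.03419904242127877 29.423997402191162 [-0.93543694  0.11135851  5.40280631]
lifted 0.033898172258715095
down 0.0338765851025844 [-0.67229132 -0.02838571 -0.52392533]
t 9.0
```

View pics/side1.png

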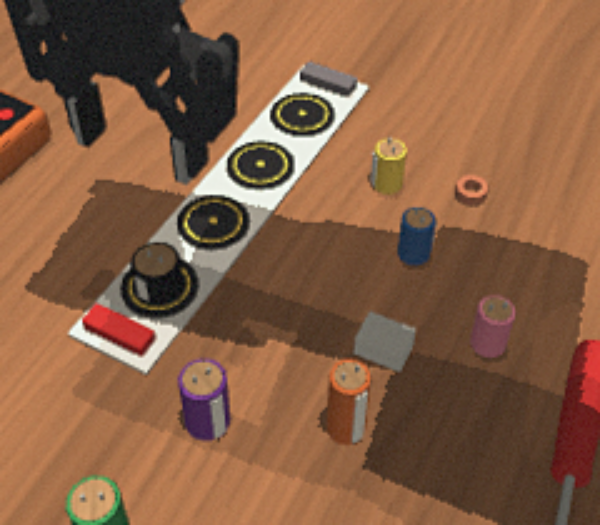

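Black stands upright on the first pad, at crop (157,275). Now the other three.

Run:
```python
from h import *
import cv2
pick_place((.4615,-.0048),(.6089,.0394),.025,.028)
pick_place((.5376,.2809),(.6066,-.0324),.030,.036)
pick_place((.4447,.1512),(.6047,-.1043),.025,.043)
manip.move_to([.40,-.35,.3],DOWN)
for n,(x,y,w,h,f) in dict(side=(200,110,180,180,3.2),scene=(185,135,290,130,2.75)).items():
    c=manip.camera(n)["image"];cv2.imwrite(f"pics/{n}2.png",cv2.resize(c[y:y+h,x:x+w,::-1],None,fx=f,fy=f,interpolation=2))
```

```text
grip 0.024245417773423154 29.17250543832779 [ 0.10031446 -0.07013037  6.13499055]
lifted 0.024206760952378233
down 0.02393006101881672 [ 0.37661588  0.65408626 -0.34928059]
t 15.8667
grip 0.029317821188245902 29.438728988170624 [-0.36819928  0.3777357   5.65164146]
lifted 0.0289125035975547
down 0.02918412314572584 [-0.11561003 -0.05375924 -0.5223603 ]
t 23.2083
grip 0.02431805381254126 29.173988699913025 [-0.80029332  0.22158166  6.24407542]
lifted 0.024246589313824438
down 0.023828956875927645 [ 0.63849316  0.07076529 -0.5124247 ]
t 30.2083
```

View pics/side2.png

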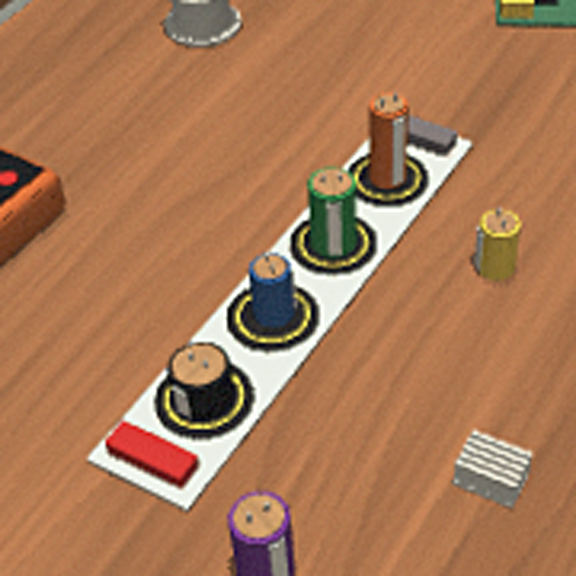

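View pics/scene2.png

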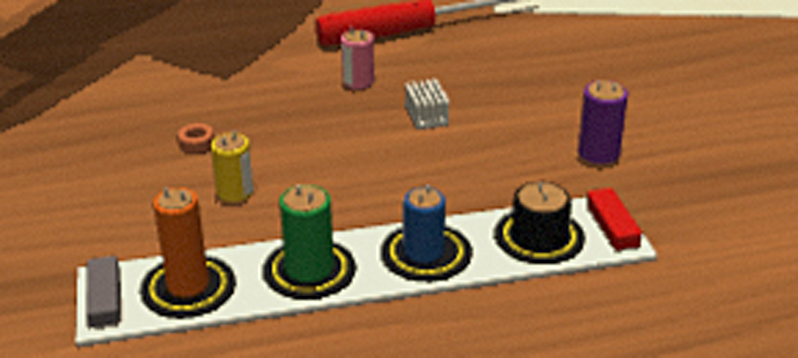

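Both views show black, blue, green and orange standing on their pads, counted from the red block. To check the centring I triangulate the tops: side (199,364), (271,266), (332,182), (389,104); scene (543,198), (425,195), (306,197), (176,198).

Run:
```python
from h import *
S=manip.camera("scene");D=manip.camera("side")
P=[(.611,.1113),(.6089,.0394),(.6066,-.0324),(.6047,-.1043)]
for a,b,p in zip([(543,198),(425,195),(306,197),(176,198)],[(199,364),(271,266),(332,182),(389,104)],P):
    a=np.array(a)/2.75+(185,135);b=np.array(b)/3.2+(200,110)
    X,e=tri([ray(S,S["cam_to_world"],a-.3),ray(D,D["cam_to_world"],b-.3)]);print((X[:2]-p).round(4),X[2].round(4),round(e,4))
```

```text
[0.0004 0.0001] 0.0347 0.0003
[-0.001  -0.0007] 0.0475 0.0
[-0.0005  0.0009] 0.0576 0.0001
[-0.0008  0.0006] 0.0682 0.0001
```

All tops are within 2 mm of their pad centres and at the right heights, so I'm handing in.

```bash
python3 -c "
from rig import manip
print(manip.get_time(),manip.sign_off())"
```

```text
the job is handed in; nothing more can be done
31.7333 None
```

The job is handed in at about 32 s: from the red block, black, blue, green and orange stand upright and released, each measured within 2 mm of its pad centre; sign-off returned no verdict.

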